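# Mark a hole centre through the drill jig with the spring-loaded 12 mm marking punch

### The arm

A 7-joint arm with a two-finger parallel gripper is mounted at the origin on a cart in front of the work surface, level with it; the furniture and walls round the work are solid. World frame = base frame: x ahead of the robot, y to its left, z up, the work surface at z = 0. Lengths are in m, angles in rad, forces in N, time in s.
With the tool pointing down it reaches from about 0.4 to 0.875 m from the base axis. Payload 4.4 kg.
Tool frame: the origin (TCP) lies on the centre line of the jaws, within the pads' length; the fingertips stand 19 mm ahead of it and the grasp point (between the pads) is the TCP; y points along the fingers, z is the direction in which the jaws open and shut, and the axes are right-handed (so a half turn about y gives the same grasp; the last joint's range is limited). The gripper opens to 85 mm and grips with 20 to 120 N. Pads are 22 mm wide; open, the fingers measure 114 mm over their backs; the gripper's body (76 mm by 85 mm) begins 54 mm behind the grasp point. The pads swing forward as they close: fully open they stand 13 mm farther back than shut.
Start: joints at [-1.265, 0.628, 0.038, 1.517, -0.027, 0.996, -0.02], TCP at [0.236, 0.606, 0.25] pointing down, gripper open.
Joint ranges: [-3.06, 3.06], [-0.37, 2.12], [-1.25, 1.32], [0.18, 2.47], [-1.1, 4.24], [0.23, 1.98], [-2.94, 2.94]. Speed limits (rad/s): [2.57, 2.57, 3.14, 3.14, 3.14, 3.14, 3.14].

### API

Orientations are given as a rotation vector (axis times angle).
In Python, from bench import * gives the robot as it stands. Calls block until the motion is done:
- reach(position, orientation): joint-space move of the TCP to a pose.
- move_l(position, rot=None, v=0.15, force_limit=None): straight line of the TCP; rot=None keeps the orientation; v is the mean speed in m/s. With force_limit (N) it stops when the force on the tool has changed by that much, and returns True; else False.
- set_joints(angles): joint-space move.
- ungrasp() and clamp(grasp_force=None): open the fingers fully, or close them until they stop; grasp_force is the grip in N (None keeps the last).
- pause(seconds).
- inverse_kinematics(position, orientation): joint angles nearest the present ones, or None.
- capture(name): name is "side" or "top" or "wrist"; returns a dict with "pixels" (384x512x3 uint8, red, green, blue), "depth" (384x512 float32, m along the optical axis (not along the pixel's ray), 0 where there is no reading), "K" (3x3 intrinsics, pixels), "R" (3x3) and "t" (3): a world point X has camera coordinates R X + t. Camera axes: x right, y down, z forward; pixel columns grow to the right and rows downward; lengths in m; the calibration is good to about 2 mm. A picture is of the moment at which its call begins.
A pose or a line that the arm cannot do raises IKError and nothing moves.
- sign_off(): hands the job in, once; it reports no verdict.
Readings, each from a call of its own:
- read_t(): time.
- read_joints(): joint angles.
- read_joint_velocities(): joint speeds.
- read_effort(): joint torques, N m.
- read_position(): TCP position.
- read_tool_rot(): TCP orientation.
- read_contact_force(): force on the tool from outside, world axes, zero at the start.
- read_ft_torque(): the same for the moment, N m.
- read_gripper_width(): opening from 0.0 (shut) to 1.0 (fully open).
Only numpy, scipy, OpenCV 4.12 (cv2) and the standard library are available. Lean on these libraries where they do the work, as an engineer would, in place of code of your own. Each camera call takes 0.05 s, during which the arm holds its last target. There are 200 camera calls.

### The job

Take the middle-sized, spring-loaded marking punch (12 mm pilot) out of its rack and put it down the drill jig's guide bore that it fits until it stands on the wooden blank below, then press it squarely with a steady push of about 15 N for a good second to mark the hole; the blank's thickness is not known, so feel for it, and never bear on the jig or the blank with more than 25 N. Draw the punch straight up out of the bore without prying, and stand it back upright in its empty place in the rack, fully down on its flange. Leave the other two punches and the loose things around alone.

Things in the scene. Friction and masses are not known exactly. Their poses are not given: they have to be found in the camera images.
- punch_grip (a point): Middle of the handle of the punch to use, the middle-sized of three steel punches hanging in the rack (in which of its places changes). Square dark handle 18 x 18 mm, 64 mm high, flats along this frame's x and y, domed cap 9 mm high on top, round flange 28 mm wide below it. z: the axis, up. This point lies 40 mm above the flange's underside, 35 mm above the flange's top.
- punch: The same punch; origin on its axis at the flange's underside, z up. Flange 5 mm thick; below it a pilot 12 mm thick, 45 mm long, tapered over its last 4 mm. The pilot is sprung: pushed up into the handle it gives from 5 N on, 1 mm for each further 5 N, 4 mm at most (25 N), then solid. Weight 0.13 to 0.22 kg.
- punch_foot (a point): Point on the punch's axis where the pilot's tip is while the spring is relaxed: 45 mm below the flange's underside, 85 mm below punch_grip. It belongs to the handle and does not move up with the pilot. z along the axis, up.
- rack: Fixed dark wooden block 62 x 140 x 50 mm; origin at the middle of its underside, z up, top 50 mm above it. Three upright through holes 19 mm wide at x = 0, y = -44, 0, +44 mm. Punches hang in it, flange on the top, pilot free in the hole. Only some 22 mm lie between neighbouring handles, so fingers fit best in front of and behind a handle (along the rack's x).
- jig: Fixed drill jig: plywood base 150 x 150 x 18 mm, metal spacers, on them a metal guide plate 55 (x) x 145 (y) mm, 10 mm thick, its top 54 mm above the origin (on the bench below the plate's middle, z up); screw heads 5 mm high at the plate's ends. Bores in a row along y: 13 mm at y = -27 mm, 17 mm at +3 mm, 9 mm at +29 mm. Includes the wooden blank clamped under it. A wooden fence 68 mm high stands on the bench between jig and rack.
- bore (a point): Middle of the mouth of the 13 mm guide bore, the one for the 12 mm pilot, in the plate's top face; z up, axes as the jig's; 1 mm chamfer, 10 mm through the plate. The blank's top lies 12 to 24 mm below this point: it differs from piece to piece and is not measured.
- punch8_grip (a point): Middle of the handle of the small punch (handle 14 x 14 mm, same height, same flange, 8 mm pilot, not sprung); a bystander in the rack.
- punch16_grip (a point): Middle of the handle of the large punch (handle 23 x 23 mm, same height, same flange, 16 mm pilot, not sprung); a bystander in the rack.
- masking_tape: Loose roll of masking tape, 104 mm across, 25 mm high; a bystander to the right of the rack.
- offcut_b: Loose beech block 60 x 60 x 30 mm; a bystander left of the jig.
- offcut_a: Loose pine offcut 100 x 45 x 22 mm; a bystander left of the jig.
Mind the look-alikes: they are no part of the job. Leave any turquoise look-alike of the punch alone.

How it is judged:
On the way, in this order (a step that is already met when the one before it is completed fails the run):
1. the pilot is in the 13 mm guide bore (z of punch_foot in the frame of bore below -0.006 m and horizontal distance between punch_foot and bore below 0.002 m), for 0.05 s.
2. the punch, upright to 0.05 rad and with its pilot through the plate, presses with 11 to 19 N for 0.8 s without a break (z of punch_foot in the frame of bore below -0.012 m and horizontal distance between punch_foot and bore below 0.0025 m and angle between punch_grip's own z axis and vertical below 0.05 rad and contact force between punch and jig between 11 and 19 N), for 0.8 s.
3. the punch is drawn straight up, clear above the bore (z of punch_foot in the frame of bore above 0.005 m and horizontal distance between punch_foot and bore below 0.012 m and angle between punch_grip's own z axis and vertical below 0.1 rad), for 0.05 s.
At the end, for the whole second after the job is handed in: The hole has been marked with an even 11 to 19 N push of 0.8 s, and the punch hangs at rest in the rack's empty hole, upright to 0.06 rad, its flange on the rack's top (to about 3 mm); the other two punches are where they were to 12 mm (z of punch_grip in the frame of rack between 0.087 and 0.0925 m and angle between punch_grip's own z axis and vertical below 0.06 rad and x of punch_grip in the frame of rack between -0.008 and 0.008 m and y of punch_grip in the frame of rack between -0.053 and 0.053 m and linear speed of punch below 0.02 m/s and distance of each of punch8_grip, punch16_grip from where it was at the start of the episode below 0.012 m); the robot touches nothing.
It fails at once if the punch bears on the jig or the blank with more than 25 N (contact force between punch and jig above 25 N).
It fails at once if the punch is pressed on the jig away from its bore (over 12 N, more than 8 mm off) (contact force between punch and jig above 12 N and horizontal distance between punch_foot and bore above 0.008 m).
It fails at once if the punch is pried or slid in the bore: over 5 N while leaning more than 0.08 rad or its foot more than 3 mm off the bore's axis (z of punch_foot in the frame of bore below -0.008 m and horizontal distance between punch_foot and bore below 0.02 m and contact force between punch and jig above 5 N and (angle between punch_grip's own z axis and vertical above 0.08 rad or horizontal distance between punch_foot and bore above 0.003 m)).
It fails at once if another punch is pushed about or lifted (distance of any of punch8_grip, punch16_grip from where it was at the start of the episode above 0.025 m).
It fails at once if a loose bystander is knocked away (distance of any of masking_tape, offcut_a, offcut_b from where it was at the start of the episode above 0.03 m).
It also fails if it takes over 61 s, if anything falls off the work surface, if the arm or the gripper's body presses on something with over 40 N, if the wrist force passes 120 N, or if a joint passes its speed limit or range.

## Working session

There is one attempt and no reset: what is moved stays moved. The work goes in short steps, each a Python script; the robot and the scene stay as the last script left them, time stands still between calls to the robot, and variables do not carry over. Pictures are saved under pics/ and viewed, about 8 in all and at most 12, crops included, and the job is handed in when it is done.

```bash
ls; mkdir -p pics
python3 - <<'E'
from bench import *
import cv2,numpy as np
for n in ("top","side"):
    c=capture(n); np.savez(f"pics/{n}0.npz",**c)
    cv2.imwrite(f"pics/{n}0.png",cv2.cvtColor(c["pixels"],cv2.COLOR_RGB2BGR))
    print(n,c["K"],c["R"],c["t"])
print(read_t(),read_tool_rot(),read_position(),read_gripper_width(),read_contact_force())
E
```

```text
pics
top [[363.82202604   0.         252.08842471]
 [  0.         363.82202604 188.60105992]
 [  0.           0.           1.        ]] [[ 0.02194487 -0.99971608  0.00928301]
 [-0.99191097 -0.02293282 -0.12484678]
 [ 0.12502422 -0.00646817 -0.99213261]] [-0.00713763  0.53865393  1.16223688]
side [[467.07043835   0.         246.44639817]
 [  0.         467.07043835 191.48262307]
 [  0.           0.           1.        ]] [[ 0.07823045  0.99690846  0.00731575]
 [ 0.72119761 -0.05152511 -0.69081052]
 [-0.68829791  0.05931852 -0.72299883]] [-0.02468756 -0.33438501  1.71021982]
0.1 [-1.55273021  0.29199107 -0.29153814] [0.23590393 0.60510888 0.24949674] 0.999565270793272 [0.20643997 0.22449641 0.39068796]
```

View pics/top0.png

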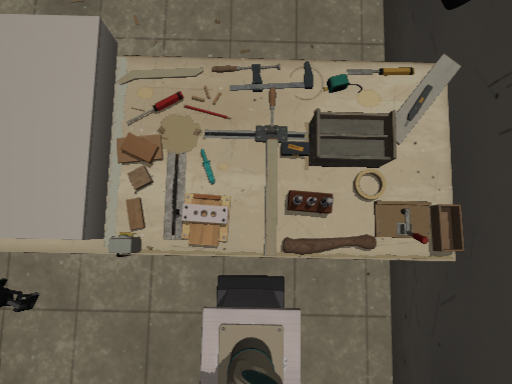

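View pics/side0.png

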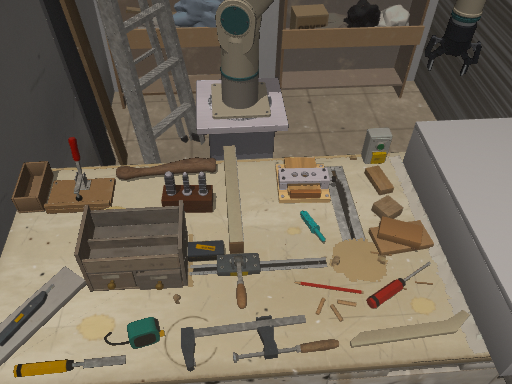

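The top view shows the rack at about (310,202) with three punches, the jig plate at (205,212) and the turquoise look-alike at (208,165). The fence runs at column 272. Next I'll estimate coarse positions and enlarge the rack and jig.

```bash
cat > h.py <<'E'
import numpy as np,cv2
from scipy.spatial.transform import Rotation as Rn
def ray(c,u,v,z):
    d=c["R"].T@np.linalg.inv(c["K"])@np.array([u,v,1.]); o=-c["R"].T@c["t"]
    return o+d*(z-o[2])/d[2]
def pt(c,u,v):
    Z=c["depth"][int(round(v)),int(round(u))]
    return c["R"].T@(np.linalg.inv(c["K"])@np.array([u,v,1.])*Z-c["t"])
def down(yaw):  # tool x down? built from start: returns rotvec; jaws (z) along world yaw direction
    raise NotImplementedError
E
python3 - <<'E'
from h import *
from bench import *
t=dict(np.load("pics/top0.npz")); s=dict(np.load("pics/side0.npz"))
for n,p in dict(rackc=(310,210),h1=(296,200),h2=(311,201),h3=(326,202),jig=(205,213)).items(): print(n,pt(t,*p).round(3))
print("side",[pt(s,*p).round(3) for p in ((169,178),(185,178),(202,178),(305,177))])
print(Rn.from_rotvec(read_tool_rot()).as_matrix().round(3))
a=cv2.resize(t["pixels"][180:225,280:340],(480,360),interpolation=cv2.INTER_CUBIC)
b=cv2.resize(s["pixels"][165:215,155:220],(468,360),interpolation=cv2.INTER_CUBIC)
c=cv2.resize(t["pixels"][185:250,175:240],(300,300),interpolation=cv2.INTER_CUBIC)
im=np.zeros((600,800,3),np.uint8); a=cv2.resize(a,(400,300));b=cv2.resize(b,(390,300))
im[:300,:400]=a; im[:300,405:795]=b; im[300:,:300]=c
cv2.imwrite("pics/crop.png",im[...,::-1])
w=capture("wrist"); print(w["K"],w["R"],w["t"]); 
o=-w["R"].T@w["t"]; print("cam at",o, "tcp",read_position())
E
```

```text
rackc [ 0.472 -0.184  0.047]
h1 [ 0.497 -0.13   0.108]
h2 [ 0.496 -0.178  0.1  ]
h3 [ 0.492 -0.219  0.124]
jig [0.455 0.157 0.028]
side [array([ 0.505, -0.226,  0.113]), array([ 0.507, -0.183,  0.112]), array([ 0.511, -0.137,  0.113]), array([0.468, 0.159, 0.053])]
[[ 0.932 -0.001  0.363]
 [-0.363 -0.002  0.932]
 [ 0.    -1.    -0.002]]
[[339.30753781   0.         253.00792646]
 [  0.         339.30753781 187.9500558 ]
 [  0.           0.           1.        ]] [[ 3.62858884e-01  9.31843656e-01 -9.11681707e-04]
 [ 8.82012855e-01 -3.43138845e-01  3.22969126e-01]
 [ 3.00643898e-01 -1.17996332e-01 -9.46409062e-01]] [-0.64984355 -0.04207142  0.38041091]
cam at [0.15854082 0.63600334 0.37301966] tcp [0.23595577 0.60517944 0.24957528]
```

View pics/crop.png

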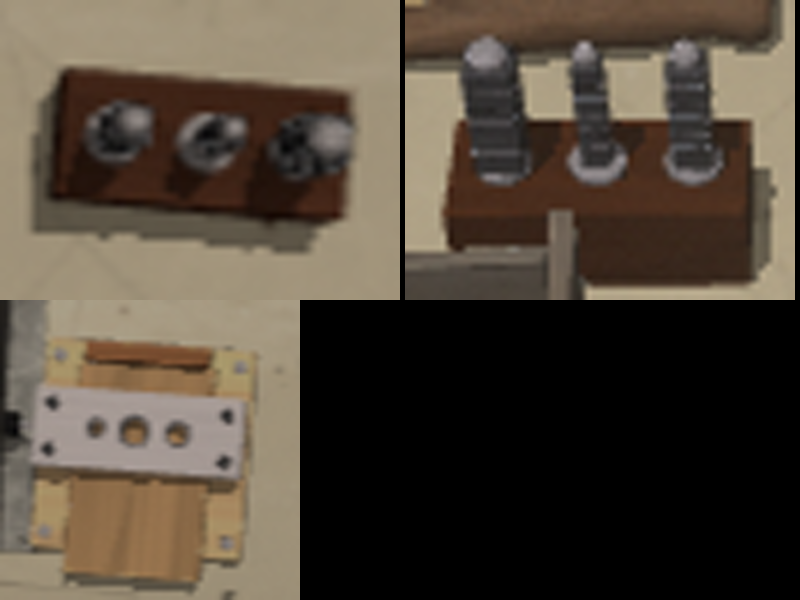

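Handles, named by side-view columns:

| Side (u,v) | World (x, y) | Handle |
|---|---|---|
| (169,178) | (0.505, -0.226) | Widest, 16 mm punch |
| (185,178) | (0.507, -0.183) | Thinnest, 8 mm punch |
| (202,178) | (0.511, -0.137) | Intermediate, 12 mm punch to use |

The turquoise one is ignored. I'll confirm the choice from near with the wrist camera, over both the rack and the jig.

```bash
cat >> h.py <<'E'
def down(yaw,flip=False):
    """tool y down, jaw axis z along world x turned by yaw (flip: opposite)"""
    z=np.array([np.cos(yaw),np.sin(yaw),0])*(-1 if flip else 1); y=np.array([0,0,-1.])
    return Rn.from_matrix(np.c_[np.cross(y,z),y,z]).as_rotvec()
E
python3 - <<'E'
from h import *
from bench import *
t=dict(np.load("pics/top0.npz"))
print("toolbox",[pt(t,u,v).round(3) for u,v in((315,115),(315,160),(325,162),(390,160),(270,200),(270,180),(330,243))])
for f in (0,1):
  for p in ((0.5,-.14,.27),(.505,-.137,.09),(.46,.15,.12),(.46,.15,.3)):
    q=inverse_kinematics(p,down(-.06,f)); print(f,p,None if q is None else np.round(q,2))
E
```

```text
toolbox [array([ 0.762, -0.185,  0.129]), array([ 0.625, -0.19 ,  0.1  ]), array([ 0.625, -0.227,  0.072]), array([ 0.625, -0.416,  0.126]), array([ 0.499, -0.053,  0.065]), array([ 0.564, -0.052,  0.067]), array([ 0.367, -0.25 ,  0.036])]
0 (0.5, -0.14, 0.27) [-0.2   0.48  0.62  1.87 -0.35  0.91  0.53]
0 (0.505, -0.137, 0.09) [ 0.09  0.7   0.18  2.01 -0.27  0.45  0.41]
0 (0.46, 0.15, 0.12) [-0.55  0.62  0.27  2.1  -0.35  0.46 -0.08]
0 (0.46, 0.15, 0.3) [-0.71  0.36  0.46  1.91 -0.2   0.92 -0.22]
1 (0.5, -0.14, 0.27) [-0.47  0.67  1.15  1.87 -0.7   1.07 -2.24]
1 (0.505, -0.137, 0.09) [ 0.52  0.74 -0.47  1.99  0.62  0.56  2.7 ]
1 (0.46, 0.15, 0.12) [-0.09  0.63 -0.41  2.08  0.5   0.52  2.21]
1 (0.46, 0.15, 0.3) [-0.09  0.35 -0.38  1.89  0.16  0.93  2.54]
```

Run:
```python
from h import *
from bench import *
ims=[]
for n,p in (("jig",(.46,.15,.25)),("rack",(.505,-.155,.28))):
    reach(p,down(-.06)); pause(.3)
    c=capture("wrist"); np.savez(f"pics/w{n}.npz",**c); ims.append(c["pixels"])
    print(n,read_t(),read_position().round(4),(-c["R"].T@c["t"]).round(3))
im=np.vstack([cv2.resize(i,(400,300)) for i in ims])
cv2.imwrite("pics/wrists.png",np.hstack([cv2.resize(i[60:300,120:400],(400,343)) for i in ims])[...,::-1])
```

```text
jig 2.3417 [0.46   0.1503 0.2499] [0.465 0.234 0.373]
rack 3.875 [ 0.5052 -0.1542  0.2799] [ 0.51  -0.07   0.403]
```

View pics/wrists.png

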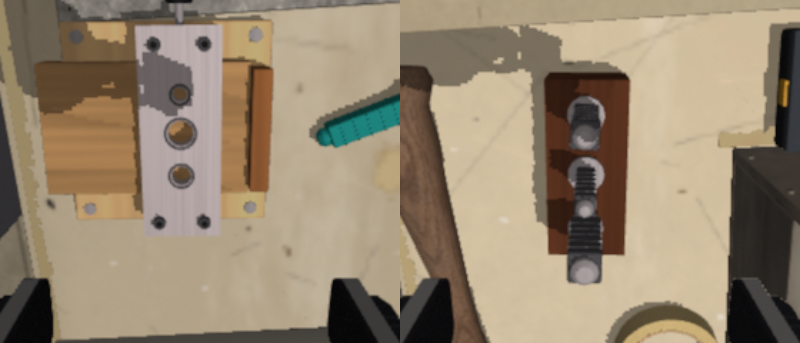

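Left crop: the bores along the plate are the 9 mm at (180,94), 17 mm at (181,133) and 13 mm at (181,176), the last at the -y end as described. Right crop: the top (+y) handle at (585,125) is of medium width, the thin 8 mm is below it, and the 23 mm one is at the bottom. That confirms the 12 mm punch as the +y one. Now I'll measure them precisely.

Run:
```python
from h import *
S=280/400
J=dict(np.load("pics/wjig.npz")); W=dict(np.load("pics/wrack.npz"))
# --- jig: holes
k=6
def blob(c,u,v,r,thr=None,inv=True):
    x0,y0=int(u)-r,int(v)-r
    g=cv2.cvtColor(c["pixels"],cv2.COLOR_RGB2HSV)[y0:y0+2*r,x0:x0+2*r]
    g=cv2.cvtColor(c["pixels"],cv2.COLOR_RGB2GRAY)[y0:y0+2*r,x0:x0+2*r]
    b=cv2.resize(g,None,fx=k,fy=k,interpolation=cv2.INTER_CUBIC)
    t,m=cv2.threshold(b,0,255,cv2.THRESH_OTSU+(cv2.THRESH_BINARY_INV if inv else 0))
    m=cv2.morphologyEx(m,cv2.MORPH_CLOSE,np.ones((9,9)))
    cs,_=cv2.findContours(m,cv2.RETR_EXTERNAL,cv2.CHAIN_APPROX_NONE)
    cc=min((q for q in cs if cv2.contourArea(q)>200),key=lambda q:np.hypot(*(np.array(cv2.minEnclosingCircle(q)[0])-r*k)))
    (cx,cy),ax,an=cv2.fitEllipse(cc)
    return (cx+.5)/k-.5+x0,(cy+.5)/k-.5+y0,np.array(ax)/k
H=[]
for n,(u,v) in dict(b13=(181,176),b17=(181,133),b9=(180,94)).items():
    u,v=u*S+120,v*S+60
    a,b,ax=blob(J,u,v,13 if n!="b9" else 9)
    p=ray(J,a,b,.054); H.append(p); print(n,round(a,1),round(b,1),"diam mm",(ax/339*(.373-.054)*1e3/.946*.98).round(1),p.round(4))
d=H[1][:2]-H[0][:2]; print("13-17 dist",np.linalg.norm(d),"17-9",np.linalg.norm(H[2][:2]-H[1][:2]),"yaw",np.arctan2(-(H[2]-H[0])[0],(H[2]-H[0])[1]))
# plate: low-saturation mask
def rect(c,m,z,n):
    m=cv2.morphologyEx(m,cv2.MORPH_OPEN,np.ones((3,3)))
    cs,_=cv2.findContours(m,cv2.RETR_EXTERNAL,cv2.CHAIN_APPROX_NONE); q=max(cs,key=cv2.contourArea)
    P=np.array([ray(c,u,v,z)[:2] for u,v in q[:,0]],np.float32)
    r=cv2.minAreaRect(P*1000); print(n,r)
hsv=cv2.cvtColor(J["pixels"],cv2.COLOR_RGB2HSV)
m=((hsv[...,1]<45)&(hsv[...,2]>60)).astype(np.uint8)*255; m[:, :200]=0; m[:70]=0;m[230:]=0;m[:,290:]=0
rect(J,m,.054,"plate")
hsv=cv2.cvtColor(W["pixels"],cv2.COLOR_RGB2HSV)
print("rack hsv",hsv[150,228],hsv[230,228],"plate")
m=((hsv[...,1]>110)&((hsv[...,0]<12)|(hsv[...,0]>170))).astype(np.uint8)*255; m[:,:205]=0;m[:, 290:]=0
rect(W,m,.05,"rack")
cv2.imwrite("pics/m.png",m)
# caps (bright, z about .123..) & flange
for n,(u,v) in dict(cap12=(185,139),cap8=(185,208),cap16=(184,272)).items():
    u,v=u*S+120,v*S+60
    a,b,ax=blob(W,u,v,9,inv=False); print(n,round(a,1),round(b,1),ax.round(1),ray(W,a,b,.125).round(4))
cv2.imwrite("pics/rackzoom.png",cv2.resize(W["pixels"][105:265,210:290],None,fx=3.7,fy=3.7,interpolation=cv2.INTER_CUBIC)[...,::-1])
```

```text
b13 246.4 182.8 diam mm [17.4 18.2] [0.4524 0.1311 0.054 ]
b17 245.9 153.1 diam mm [22.  22.6] [0.4538 0.1611 0.054 ]
b9 245.4 125.9 diam mm [15.4 15.5] [0.4551 0.1871 0.054 ]
13-17 dist 0.030012200633235463 17-9 0.02605076331758262 yaw -0.04730934119556659
plate ((453.74737548828125, 161.05307006835938), (151.09075927734375, 55.33415603637695), 87.35269165039062)
rack hsv [ 10 172  86] [  9 167  93] plate
rack ((500.6302185058594, -178.8739776611328), (143.40699768066406, 60.89524841308594), 86.28675079345703)
cap12 248.8 159.5 [ 7.9 14.7] [ 0.5026 -0.1395  0.125 ]
cap8 249.6 206.0 [11.2 11.8] [ 0.5007 -0.1817  0.125 ]
cap16 248.9 251.5 [16.4 19.5] [ 0.4973 -0.2269  0.125 ]
```

View pics/rackzoom.png

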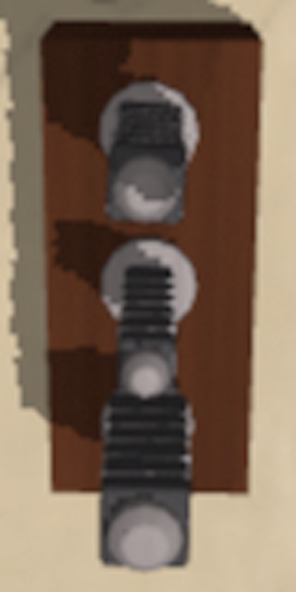

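The zoom confirms the three sizes (9–16 mm caps) with the medium punch on top: flange at zoom (149,130), cap at (147,188). The bore spacings of 30.0 and 26.05 mm match the jig drawing. Next I'll cast those two punch points and look again from directly above.

Run:
```python
from h import *
from bench import *
W=dict(np.load("pics/wrack.npz"))
z=lambda a,b:(a/3.7+210-.37,b/3.7+105-.37)
print("flange",ray(W,*z(149,129),.055).round(4),"cap",ray(W,*z(147,188),.120).round(4))
for y in (-.137,):
    p=(0.5035,y,.17); reach(p,down(-.065)); pause(.3)
    c=capture("wrist"); np.savez("pics/wr2.npz",**c); print(read_position(),read_t(),read_contact_force().round(2))
cv2.imwrite("pics/wr2.png",cv2.resize(c["pixels"][120:330,110:390],(800,600),interpolation=cv2.INTER_CUBIC)[...,::-1])
```

```text
flange [ 0.5031 -0.1358  0.055 ] cap [ 0.5032 -0.1372  0.12  ]
[ 0.50422333 -0.13734455  0.17112547] 4.75 [ 0.56 -0.07 -0.2 ]
```

View pics/wr2.png

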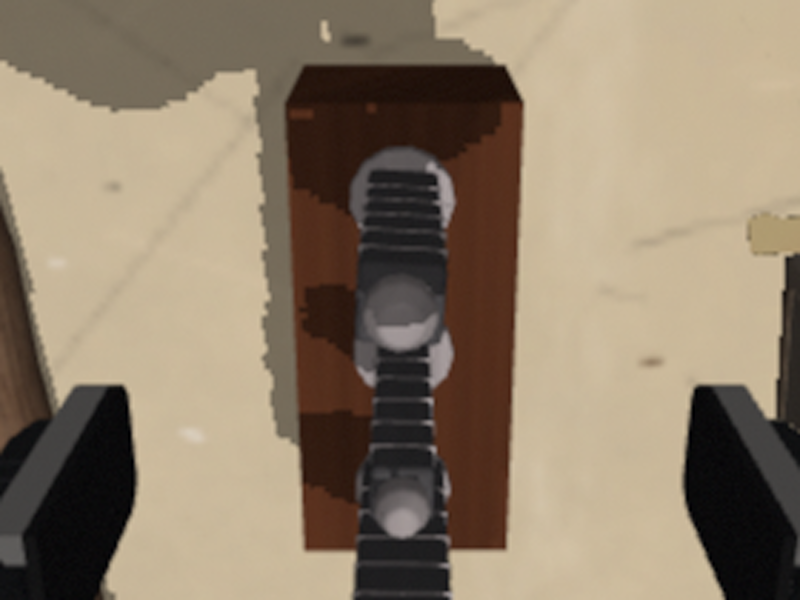

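Seen from near, the handle at (402,300) sits midway between the fingers, upright, with its flange at (402,195). Its axis is about (0.5032, -0.1366). I'll grasp it at z 0.09 and lift.

Run:
```python
from h import *
from bench import *
r=down(-.065)
print(move_l((.5032,-.1366,.09),r,v=.1,force_limit=8)); pause(.2)
print(read_position().round(4),read_contact_force().round(2))
clamp(70); pause(.3)
print("w",read_gripper_width(),read_position().round(4),read_contact_force().round(2))
move_l((.5032,-.1366,.26),r,v=.12); pause(.4)
print("w",read_gripper_width(),read_position().round(4),read_contact_force().round(2),read_ft_torque().round(3),read_t())
c=capture("wrist"); np.savez("pics/held.npz",**c)
cv2.imwrite("pics/held.png",cv2.resize(c["pixels"][90:330,90:410],(800,600),interpolation=cv2.INTER_CUBIC)[...,::-1])
```

```text
False
[ 0.5036 -0.1367  0.0906] [-0.34 -0.05  0.2 ]
w 0.20040836548704566 [ 0.5032 -0.1366  0.0902] [-1.92  0.54  3.88]
w 0.20312969106421971 [ 0.5031 -0.1366  0.2599] [-0.79  0.65 -1.81] [ 0.006  0.055 -0.005] 8.7917
```

View pics/held.png

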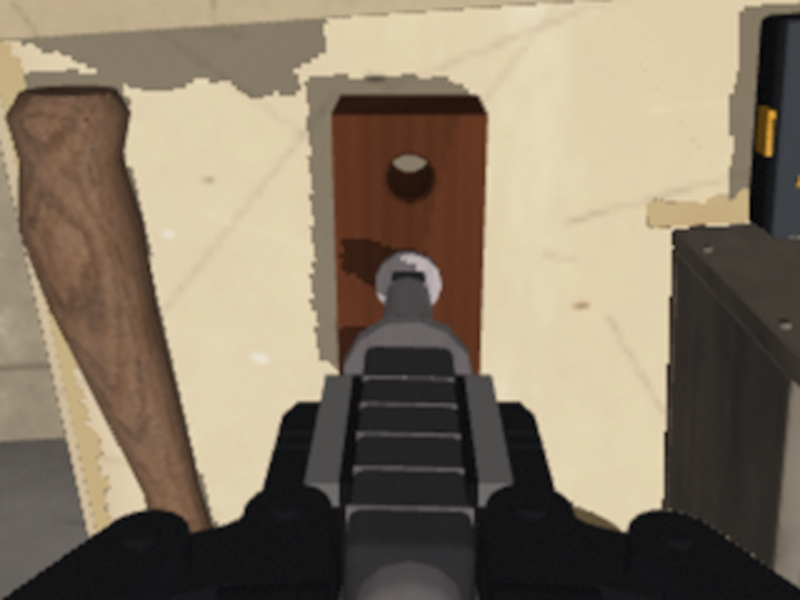

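The punch is held. Its pilot tip shows at crop (408,272) and the empty rack hole at (411,180). I'll cast both rays to check the held offset.

Run:
```python
from h import *
c=dict(np.load("pics/held.npz"))
px=lambda u,v:((u+.5)*.4+90-.5,(v+.5)*.4+90-.5)
print("tip+y edge",ray(c,*px(408,271),.175).round(4),"tip L/R",ray(c,*px(391,279),.175).round(4),ray(c,*px(425,279),.175).round(4))
print("flange L/R z.215/.22",ray(c,*px(341,372),.2175).round(4),ray(c,*px(472,372),.2175).round(4))
print("flange +y edge",ray(c,*px(408,318),.215).round(4))
print("rack hole +y,-y edge,c",ray(c,*px(411,152),.05).round(4),ray(c,*px(411,203),.05).round(4),"LR",ray(c,*px(386,180),.05).round(4),ray(c,*px(436,180),.05).round(4))
```

```text
tip+y edge [ 0.5036 -0.1309  0.175 ] tip L/R [ 0.499  -0.1328  0.175 ] [ 0.508  -0.1334  0.175 ]
flange L/R z.215/.22 [ 0.4886 -0.1375  0.2175] [ 0.5171 -0.1393  0.2175]
flange +y edge [ 0.504  -0.1267  0.215 ]
rack hole +y,-y edge,c [ 0.5049 -0.127   0.05  ] [ 0.5036 -0.1482  0.05  ] LR [ 0.4941 -0.1379  0.05  ] [ 0.5143 -0.1392  0.05  ]
```

Run:
```python
from h import *
c=dict(np.load("pics/held.npz"))
for v in range(194,300,4):
    P=[pt(c,u,v) for u in (251,252,253,254,255)]; print(v,np.median(P,0).round(4))
```

```text
194 [ 0.501  -0.1714  0.0546]
198 [ 0.5008 -0.1745  0.058 ]
202 [ 0.5037 -0.131   0.1816]
206 [ 0.5037 -0.1311  0.1883]
210 [ 0.5037 -0.1309  0.1952]
214 [ 0.5037 -0.1312  0.2006]
218 [ 0.5042 -0.1234  0.2242]
222 [ 0.5041 -0.1251  0.2251]
226 [ 0.5039 -0.128   0.224 ]
230 [ 0.504  -0.128   0.2284]
234 [ 0.504  -0.1281  0.2329]
238 [ 0.5039 -0.1281  0.2372]
242 [ 0.5039 -0.1281  0.241 ]
246 [ 0.504  -0.128   0.2452]
250 [ 0.504  -0.1277  0.2493]
254 [ 0.504  -0.1279  0.2525]
258 [ 0.5044 -0.1281  0.2556]
262 [ 0.504  -0.1282  0.2585]
266 [ 0.504 -0.128  0.262]
270 [ 0.504  -0.1277  0.2655]
274 [ 0.504  -0.1282  0.2676]
278 [ 0.504  -0.1282  0.2703]
282 [ 0.504  -0.128   0.2732]
286 [ 0.504  -0.128   0.2759]
290 [ 0.504  -0.1278  0.2785]
294 [ 0.504  -0.128   0.2807]
298 [ 0.504  -0.1285  0.2823]
```

Depth shows the held punch upright: handle face at y -0.128 and pilot surface at -0.131 give the same axis, -0.137, from top to bottom. The flange top is at 0.224 as expected. The camera puts the axis about 0.8 mm from the TCP in x, so I'll carry it over the bore and compare tip and bore in one view.

Run:
```python
from h import *
from bench import *
r=down(-.065)
move_l((.4516,.1315,.26),r,v=.2); move_l((.4516,.1315,.158),r,v=.12); pause(.4)
print("w",read_gripper_width(),read_position().round(4),read_contact_force().round(2),read_t())
c=capture("wrist"); np.savez("pics/over.npz",**c)
# pilot surface and plate from depth
for v in range(190,222,4): print(v,np.median([pt(c,u,v) for u in (251,252,253,254,255)],0).round(4))
cv2.imwrite("pics/over.png",cv2.resize(c["pixels"][110:230,173:333],(800,600),interpolation=cv2.INTER_CUBIC)[...,::-1])
```

```text
w 0.20333255807391354 [0.4517 0.1316 0.1582] [-0.05  0.51 -2.11] 11.7583
190 [0.4517 0.1284 0.0314]
194 [0.4515 0.125  0.0313]
198 [0.4513 0.1219 0.032 ]
202 [0.4523 0.1373 0.0804]
206 [0.4523 0.137  0.0864]
210 [0.4523 0.1373 0.0935]
214 [0.4523 0.1369 0.0986]
218 [0.4528 0.1447 0.1222]
```

View pics/over.png

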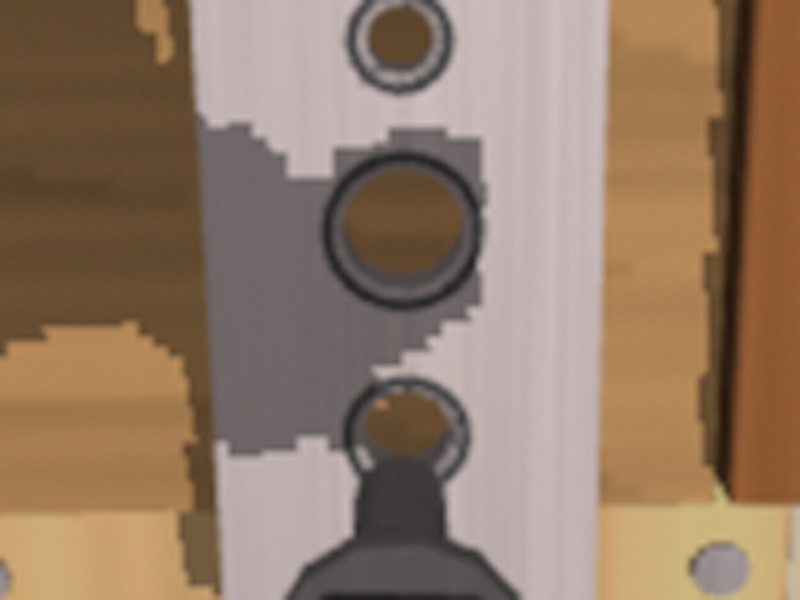

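The image shows the tip at (401,470) just over the 13 mm bore at (407,437). Depth through the bore gives the blank at z≈0.0315, about 22.5 mm below the mouth. I'll refine the bore centre in this same view.

Run:
```python
from h import *
c=dict(np.load("pics/over.npz"))
px=lambda u,v:((u+.5)*.2+173-.5,(v+.5)*.2+110-.5)
P=lambda u,v:ray(c,*px(u,v),.054)
def circ(pts):
    A=np.array([P(*p)[:2] for p in pts]); M=np.c_[2*A,np.ones(len(A))]
    s=np.linalg.lstsq(M,(A**2).sum(1),rcond=None)[0]; return s[:2].round(4),round(2e3*np.sqrt(s[2]+s[0]**2+s[1]**2),2)
b17=circ([(324,230),(482,230),(403,152),(403,308)]); b9=circ([(347,38),(453,38),(400,92)])
b13=circ([(345,437),(469,437),(407,377),(365,390),(449,390),(353,470),(462,470)])
print(b17,b9,b13)
u=(b17[0]-b9[0]); u/=np.linalg.norm(u); print("extrap",b17[0]+.03*u, b9[0]+.056*u)
print("plate z",[pt(c,*px(*q)).round(4) for q in((540,300),(540,450),(300,530))])
```

```text
(array([0.454, 0.161]), np.float64(21.82)) (array([0.4552, 0.1871]), np.float64(14.04)) (array([0.4526, 0.1308]), np.float64(18.32))
extrap [0.45262215 0.13103166] [0.452628  0.1311591]
plate z [array([0.4724, 0.1498, 0.0534]), array([0.4716, 0.1275, 0.0536]), array([0.4361, 0.1174, 0.0538])]
```

Bore at (0.4526, 0.1310) and pilot at (0.4523, 0.1311) agree to 0.3 mm. I'll shift 0.2 mm and go down gently with a force guard.

Run:
```python
from h import *
from bench import *
r=down(-.065)
f0=read_contact_force()
hit=move_l((.4519,.1315,.126),r,v=.03,force_limit=4); pause(.3)
print(hit,read_position().round(4),(read_contact_force()-f0).round(2),read_ft_torque().round(3),read_t())
```

```text
False [0.452  0.1315 0.1261] [ 0.31  0.59 -0.11] [-0.004 -0.057  0.003] 13.325
```

It entered freely, with the foot 13 mm below the mouth. Now I'll feel for the blank and build up to 15 N in small steps.

Run:
```python
from h import *
from bench import *
r=down(-.065)
fz=lambda:np.mean([read_contact_force()[2] for _ in range(5)])
f0=fz()
hit=move_l((.4519,.1315,.110),r,v=.006,force_limit=4); z=read_position()[2]; pause(.15)
print(hit,z,fz()-f0,read_position().round(4))
if hit:
    z=read_position()[2]
    for i in range(14):
        f=fz()-f0
        if f>13.8: break
        z-=min(.0005,max(.0001,(15-f)/5000*.8)); move_l((.4519,.1315,z),r,v=.005); pause(.1)
        print(i,round(z,5),read_position().round(4)[2],round(fz()-f0,2))
    for i in range(7):
        pause(.2); print("hold",(read_contact_force()).round(2),round(fz()-f0,2),read_ft_torque().round(3),read_position().round(4))
print(read_t(),read_gripper_width())
```

```text
True 0.11600114243693815 7.153444625047173 [0.4519 0.1315 0.1159]
0 0.11539 0.1156 8.17
1 0.11489 0.1152 10.11
2 0.11439 0.1148 10.44
3 0.11389 0.1145 12.45
4 0.11349 0.1141 13.86
hold [-0.68 -1.16 11.08] 13.21 [-0.122  0.374 -0.042] [0.4521 0.1315 0.1142]
hold [-1.7  -0.22 11.78] 13.91 [-0.116  0.4   -0.04 ] [0.4521 0.1315 0.1142]
hold [-1.2  -0.77 11.53] 13.66 [-0.172  0.345 -0.045] [0.452  0.1315 0.1142]
hold [-0.77  0.16 11.24] 13.37 [-0.154  0.351  0.021] [0.4521 0.1315 0.1142]
hold [ 0.17 -0.17 12.52] 14.65 [-0.118  0.377 -0.002] [0.4521 0.1315 0.1142]
hold [-1.69  0.02 11.06] 13.19 [-0.128  0.352  0.033] [0.4521 0.1315 0.1142]
hold [-0.92  0.07 12.13] 14.26 [-0.106  0.37  -0.01 ] [0.4521 0.1315 0.1142]
18.2333 0.20393376646595873
```

It held 13.2–14.7 N for over a second. I'll ease to nearer 15 N for another second, then draw straight up.

Run:
```python
from h import *
from bench import *
r=down(-.065)
fz=lambda:np.mean([read_contact_force()[2] for _ in range(5)])
f0=-2.13
move_l((.4519,.1315,.1131),r,v=.004)
for i in range(7): pause(.2); print("hold",round(fz()-f0,2))
move_l((.4519,.1315,.16),r,v=.04); pause(.3)
print(read_position().round(4),read_contact_force().round(2),read_t())
move_l((.4519,.1315,.26),r,v=.15); pause(.3)
c=capture("wrist"); np.savez("pics/up.npz",**c)
for v in (202,206,210,214,240,260,280): print(v,np.median([pt(c,u,v) for u in (251,252,253,254,255)],0).round(4))
# approach above rack hole
move_l((.5032,-.1366,.26),r,v=.2); pause(.3); print(read_position().round(4),read_t(),read_gripper_width())
c=capture("wrist"); np.savez("pics/back.npz",**c)
cv2.imwrite("pics/back.png",cv2.resize(c["pixels"][140:220,200:306],(795,600),interpolation=cv2.INTER_CUBIC)[...,::-1])
```

```text
hold 15.25
hold 15.5
hold 13.59
hold 15.01
hold 14.94
hold 14.47
hold 14.97
[0.4518 0.1315 0.1599] [ 0.75 -0.83 -1.84] 21.5083
202 [0.4521 0.1367 0.1807]
206 [0.4521 0.1367 0.1877]
210 [0.4521 0.1369 0.1944]
214 [0.4521 0.1367 0.2001]
240 [0.4524 0.14   0.239 ]
260 [0.4525 0.14   0.2569]
280 [0.4524 0.14   0.2715]
[ 0.5032 -0.1361  0.26  ] 24.4917 0.20289270665818518
```

View pics/back.png

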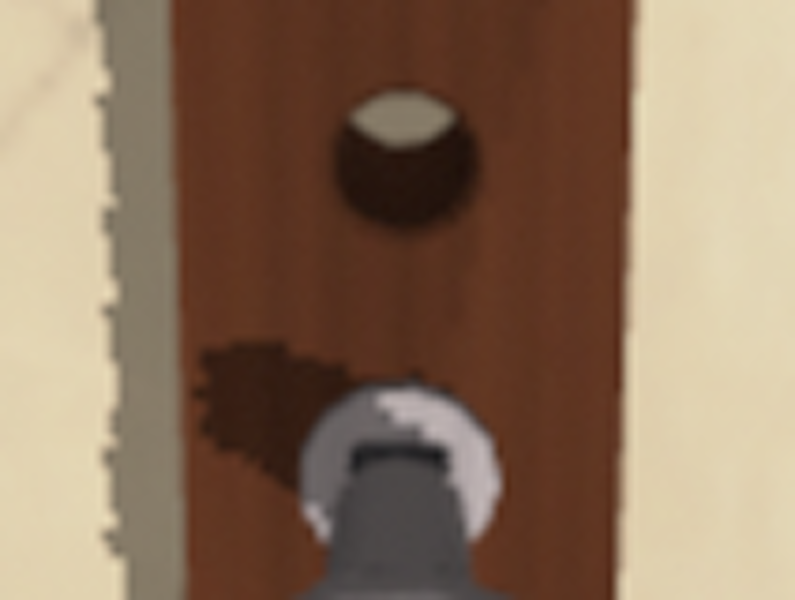

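The punch is still upright, and the empty hole is at crop (407,160). I'll cast it, correct, lower until the flange seats, then release.

Run:
```python
from h import *
from bench import *
r=down(-.065)
c=dict(np.load("pics/back.npz"))
h=ray(c,(407.5)/7.5+200-.5,160.5/7.5+140-.5,.05)
pil=np.median([pt(c,u,v) for u in (251,252,253,254,255) for v in (204,208,212)],0); pil[1]-=.006
d=(h-pil)[:2]; print("hole",h.round(4),"pilot",pil.round(4),"corr",d.round(4))
assert np.abs(d).max()<.004
x,y=read_position()[:2]+d
print("target",x,y)
f0=read_contact_force()
move_l((x,y,.15),r,v=.1); a=move_l((x,y,.1),r,v=.05,force_limit=4); print(a,read_position().round(4),(read_contact_force()-f0).round(2))
if not a:
    a=move_l((x,y,.0875),r,v=.015,force_limit=4); pause(.2)
    print(a,read_position().round(4),(read_contact_force()-f0).round(2),read_ft_torque().round(3))
print(read_t())
```

```text
hole [ 0.5041 -0.1371  0.05  ] pilot [ 0.5038 -0.1366  0.1916] corr [ 0.0003 -0.0005]
target 0.5035510328301135 -0.13676356671426207
False [ 0.5038 -0.1369  0.1003] [ 0.89 -0.8   0.6 ]
True [ 0.5035 -0.1368  0.0902] [-0.19  0.35  7.51] [0.08  0.087 0.047]
27.7917
```

Run:
```python
from h import *
from bench import *
r=down(-.065)
ungrasp(); pause(.4); print(read_gripper_width())
x,y,z=read_position()
move_l((x,y,.28),r,v=.12); pause(.3)
move_l((.505,-.155,.28),down(-.06)); pause(.5)
print(read_position().round(4),read_contact_force().round(2),read_t())
c=capture("wrist"); np.savez("pics/end.npz",**c)
for v in range(140,166,3): print(v,np.median([pt(c,u,v) for u in (248,249,250)],0).round(4))
W=dict(np.load("pics/wrack.npz"))
im=np.hstack([cv2.resize(q["pixels"][100:270,200:300],(350,595),interpolation=cv2.INTER_CUBIC) for q in (W,c)])
cv2.imwrite("pics/end.png",im[...,::-1])
```

```text
1.0003216355338898
[ 0.505  -0.1548  0.28  ] [ 0.15 -0.33  0.01] 31.675
140 [ 0.5032 -0.1279  0.1032]
143 [ 0.5033 -0.1278  0.1179]
146 [ 0.5033 -0.1297  0.1209]
149 [ 0.5032 -0.1314  0.1253]
152 [ 0.5031 -0.1334  0.1274]
155 [ 0.503  -0.1358  0.1281]
158 [ 0.5028 -0.1383  0.1283]
161 [ 0.5026 -0.1412  0.127 ]
164 [ 0.5002 -0.1642  0.0494]
```

View pics/end.png

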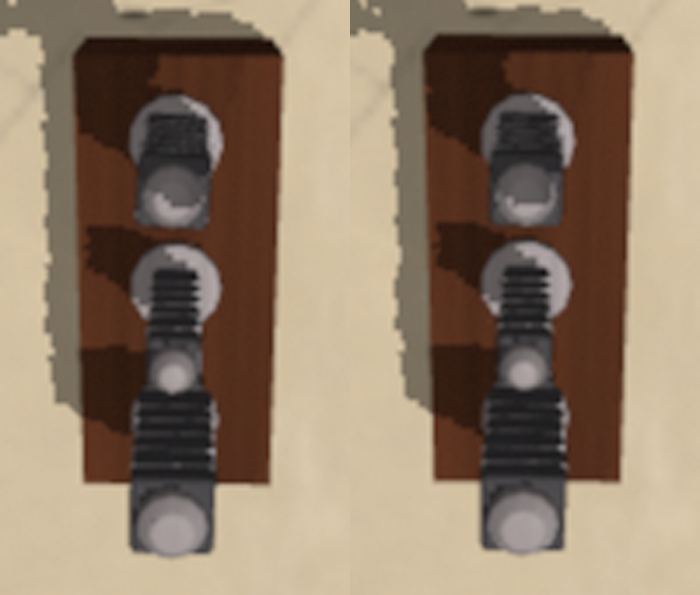

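Before (left) and after (right) look the same: the 12 mm punch is back upright at (525,160) and the other two haven't moved. Its cap top is at z 0.128, as it must be when seated (50+5+64+9 mm). Handing in.

```bash
python3 -c "
from bench import *
print(sign_off())"
```

```text
the job is handed in; nothing more can be done
None
```

The job is handed in. I marked the hole with the 12 mm punch and stood it back in its place in the rack. Sign-off gives no verdict, but my own checks all agreed.

- **Insertion:** the punch went into the 13 mm bore freely, with no measurable contact force on entry. It met the blank about 22–23 mm below the mouth of the bore.
- **Press:** I held about 13.2–14.7 N for 1.4 s, then 13.6–15.5 N for another 1.4 s. The highest reading was about 15.5 N. The punch was upright in the depth images before and after the press; I did not measure its angle during it.
- **Withdrawal:** I drew it straight up, and the force readings showed no prying.
- **Return:** the flange touched the rack at a grip height of 0.0902 m. After release, the cap top was at 0.128 m, which is right for fully seated. A before-and-after view of the rack matched, with the other two punches unmoved.
- **Finish:** the gripper was clear of everything at about 31.7 s, well inside the 61 s limit.

No check failed. The camera showed the punch axis about 0.8 mm off the tool centre in x, and I allowed for that by comparing tip and bore in the same view. I took no closing picture of the tape roll and the offcuts, but no motion went near them.

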